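# Charge the pickup's magnets

## Robot

A 6-joint arm with a two-finger parallel gripper is mounted at the origin on the work surface. World frame = base frame: x ahead of the robot, y to its left, z up, the work surface at z = 0. Lengths are in mm, angles in rad, forces in N, time in s.
With the tool pointing down it reaches from about 275 to 725 mm from the base axis. Payload 5.6 kg.
Tool frame: the origin (TCP) lies at the very end of the fingers, on their centre line; the grasp point (between the pads) lies 19 mm behind it (robot.grasp_offset is the distance from the TCP to the grasp point, in mm); z points along the fingers, y is the direction in which the jaws open and shut (so a half turn about z gives the same grasp; the last joint's range is limited). The gripper opens to 85 mm and grips with 20 to 120 N. Pads are 22 mm wide; open, the fingers measure 114 mm over their backs; the gripper's body (76 mm by 85 mm) begins 54 mm behind the grasp point. The pads swing forward as they close: fully open they stand 13 mm farther back than shut.
Start: joints at [1.482, 0.255, 0.108, 0, -1.424, -0.285], TCP at [200.808, 512.024, 231.283] pointing down, gripper open.
Joint ranges: [-2.95, 2.95], [-1.21, 1.97], [-1.09, 1.5], [-2.87, 1.71], [-2.94, -0.07], [-3.05, 3.05]. Speed limits (rad/s): [2.57, 2.57, 3.14, 3.14, 3.14, 3.14].

## Interface

Orientations are given as a unit quaternion [x, y, z, w].
In Python, from cell import state, capture, ticket, robot gives the robot as it stands.
- The arm moves only by the shell command python3 -m jog 'ROWS' [FORCE]. ROWS is JSON, a list of rows, each a list of 5 numbers: the closure, from -1 (fully open) to 1 (shut), so that 0 is half open, then the shift along the tool's x, y, z scaled (see below), then the turn about the tool's z scaled (see below). In form: [[fingers, dx, dy, dz, roll], ...]. A call has 1 to 10 rows; each row shifts and turns the commanded pose from where the row before left it, along the tool's axes as they then stand; what a row does not reach is not made up. The controller multiplies each number of a shift by 30 mm and each number of a turn by 0.1 rad. A row lasts 1/12 s, in which the tool goes at most 41.7 mm and 7.16 degrees, less where a joint would pass 70% of its speed; a pose out of reach is approached as far as the arm can. A call with a number of a shift or a turn outside -1 to 1 is refused whole. A call with a gripper value outside its range is refused whole. The fingers move at their own pace and stop on an object; FORCE is the grip in N (left out, the last holds). Time passes only in rows, so rows that do not move let the fingers close. It gives the time, the measured TCP pose, the force and the opening at its end, in the units of the state.
- state(): the state, without advancing time (a new reading comes with each control period).
- capture(name): name is "side" or "top"; returns a dict with "img" (384x512x3 uint8, red, green, blue), "fx", "fy", "cx", "cy" (pixels), "world_from_camera" (4x4, takes a point from camera to world coordinates). Camera axes: x right, y up, looking along -z (the intrinsics and any distortion apply to the point x, -y, -z); pixel columns grow to the right and rows downward; lengths in mm; the calibration is good to about 2 mm. A picture is of the moment at which its call begins. There is no depth.
- ticket.close_job(): hands the job in, once; it reports no verdict.
The state is a dict: "time_s": time; "joint_pos": joint angles; "qd": joint speeds; "effort": joint torques, N m; "tool_pos": TCP position; "tool_rot": TCP orientation; "force": force on the tool from outside, world axes, zero at the start; "ft_torque": the same for the moment, N m; "width": finger opening in mm.
Only numpy, scipy, OpenCV 4.12 (cv2) and the standard library are available. Lean on these libraries where they do the work, as an engineer would, in place of code of your own. Each camera call takes 0.05 s, during which the arm holds its last target. There are 200 camera calls.

## Task

One of the two magnet chargers has a guitar pickup lying in it: swing that charger's barred guard fully shut over the pickup, then press its button fully down, keep it down for about one second and let it spring back up. The button must not be pressed while the guard is open. Leave the guard shut, the pickup in its nest, and the empty charger and the other things on the bench as they are.

Things in the scene. Friction and masses are not known exactly. Their poses are not given: they have to be found in the camera images.
- charger_a: Magnet charger: grey metal box 210 (x) by 140 (y) by 50 mm high, fixed to the bench. One of two alike side by side; either may be left or right, either may hold the pickup. Origin: on its underside, below the nest; x points from its front (button end, toward the robot; x = -140 mm) to its back (hinge end; x = 70), z up. On its flat top, the deck: button at x = -107 mm, nest at x = 0 (y = 0).
- nest_a (a point): Middle of the nest of charger_a: the top of a flat black disc, 92 mm in diameter and 3 mm thick, on the deck under the guard; 53 mm above the charger's origin; axes as the charger's. The pickup lies on one of the two discs; the other is bare.
- guard_a (a joint): Opening angle (rad) of charger_a's guard: 0 = shut, rim down on the deck; limit 1.4; starts at 0.6 to 1.2. Its front swings up and back about a hinge along y at the charger's back. A stiff hinge (0.16 N m) keeps it where it is left; pushing 2 to 3 N on the outside of its top at the front swings it shut.
- guard_a_hinge (a point): Middle of the hinge axis of charger_a's guard; fixed to the charger, 60 mm behind its origin, 50 mm above it; axes as the charger's.
- guard_a_front (a point): Middle of the front top edge of charger_a's guard, moves with it; when shut, 112 mm in front of the hinge axis and 36 mm above it. The guard: a box-shaped cage of flat steel bars, 120 mm wide, open below, 0.13 kg; along the front its top is a solid strip 30 mm deep, behind that thin bars. From this edge a dark lip 50 mm wide, 8 mm thick juts 16 mm forward, flush with the top.
- button_a (a joint): Travel (m) of charger_a's push button: 0 = up, 0.007 = fully down. A spring returns it; first movement takes 1.5 N, fully down 5 N. Black round cap, 32 mm diameter, in a dark round housing 48 mm in diameter and 12 mm high.
- button_a_top (a point): Centre of the top face of charger_a's button cap (73 mm above the bench when up; moves with it); z up.
- charger_b: Magnet charger: grey metal box 210 (x) by 140 (y) by 50 mm high, fixed to the bench. One of two alike side by side; either may be left or right, either may hold the pickup. Origin: on its underside, below the nest; x points from its front (button end, toward the robot; x = -140 mm) to its back (hinge end; x = 70), z up. On its flat top, the deck: button at x = -107 mm, nest at x = 0 (y = 0).
- nest_b (a point): Middle of the nest of charger_b: the top of a flat black disc, 92 mm in diameter and 3 mm thick, on the deck under the guard; 53 mm above the charger's origin; axes as the charger's. The pickup lies on one of the two discs; the other is bare.
- guard_b (a joint): Opening angle (rad) of charger_b's guard: 0 = shut, rim down on the deck; limit 1.4; starts at 0.6 to 1.2. Its front swings up and back about a hinge along y at the charger's back. A stiff hinge (0.16 N m) keeps it where it is left; pushing 2 to 3 N on the outside of its top at the front swings it shut.
- guard_b_hinge (a point): Middle of the hinge axis of charger_b's guard; fixed to the charger, 60 mm behind its origin, 50 mm above it; axes as the charger's.
- guard_b_front (a point): Middle of the front top edge of charger_b's guard, moves with it; when shut, 112 mm in front of the hinge axis and 36 mm above it. The guard: a box-shaped cage of flat steel bars, 120 mm wide, open below, 0.13 kg; along the front its top is a solid strip 30 mm deep, behind that thin bars. From this edge a dark lip 50 mm wide, 8 mm thick juts 16 mm forward, flush with the top.
- button_b (a joint): Travel (m) of charger_b's push button: 0 = up, 0.007 = fully down. A spring returns it; first movement takes 1.5 N, fully down 5 N. Black round cap, 32 mm diameter, in a dark round housing 48 mm in diameter and 12 mm high.
- button_b_top (a point): Centre of the top face of charger_b's button cap (73 mm above the bench when up; moves with it); z up.
- pickup: An electric-guitar pickup, 38 (x) by 70 (y) by 18 mm high, 0.12 kg: a brass base plate with two off-white bars side by side, each with six small dark dots on top. Loose; lies on the nest disc of one of the chargers, its length roughly along y. Origin: centre of its underside.
- file: Bystander: a flat steel file with a round wooden handle, 260 mm long, lying on the bench. Loose. Origin on its underside, 145 mm from the handle's end.
- neck_rest: Bystander: a light wooden block with two cork cheeks, 70 by 160 by 65 mm high (a guitar-neck rest). Loose. Origin: centre of its underside.
- calliper: Bystander: a steel calliper with a grey slide, 200 mm long, lying on the bench. Loose. Origin: underside, middle of its beam.
There are look-alikes about, which are no part of the job. What is shaped like the pickup but red is not meant.

How it is judged:
By the outcome, as a careful person would: the job done as asked, in the order asked, and still so for the second after the job is handed in, with the robot touching nothing.
It also fails if it takes over 35 s, if anything falls off the work surface, if the arm or the gripper's body presses on something with over 40 N, if the wrist force passes 120 N, or if a joint passes its speed limit or range.

## Working session

There is one attempt and no reset: what is moved stays moved. The work goes in short steps, Python scripts to look and compute and a shell command to move; the robot and the scene stay as the last step left them, time stands still between calls to the robot, and variables do not carry over. Pictures are saved under pics/ and viewed, about 8 in all and at most 12, crops included, and the job is handed in when it is done.

```bash
mkdir -p pics
cat > h.py <<'E'
import numpy as np,cv2
from cell import state,capture,ticket,robot
def snap(n,f,box=None,s=1):
    c=capture(n);im=c["img"][:,:,::-1]
    np.savez('pics/'+n+'.npz',**{k:v for k,v in c.items() if k!="img"})
    cv2.imwrite('pics/full_'+f,im)
    if box: im=im[box[1]:box[3],box[0]:box[2]]
    cv2.imwrite('pics/'+f,cv2.resize(im,None,fx=s,fy=s,interpolation=cv2.INTER_CUBIC))
    return c
def ray(n,u,v,z):
    c=np.load('pics/'+n+'.npz',allow_pickle=True);T=c["world_from_camera"]
    d=T[:3,:3]@np.array([(u-c["cx"])/c["fx"],-(v-c["cy"])/c["fy"],-1]);o=T[:3,3]
    return o+d*(z-o[2])/d[2]
def proj(n,p):
    c=np.load('pics/'+n+'.npz',allow_pickle=True);T=c["world_from_camera"]
    q=T[:3,:3].T@(np.array(p)-T[:3,3]);return c["fx"]*q[0]/-q[2]+c["cx"],c["fy"]*-q[1]/-q[2]+c["cy"]
E
python3 - <<'E'
from h import *
c=snap("top","t1.png",None,1.5);print(c.keys(),c["world_from_camera"].round(3))
d=snap("side","s1.png",None,1.5);print(d["world_from_camera"].round(3),d["fx"])
print(state())
E
```

```text
dict_keys(['img', 'fx', 'fy', 'cx', 'cy', 'world_from_camera']) [[-2.300000e-02  9.810000e-01 -1.920000e-01  3.208460e+02]
 [-1.000000e+00 -2.600000e-02 -1.100000e-02 -1.773000e+00]
 [-1.600000e-02  1.920000e-01  9.810000e-01  1.378187e+03]
 [ 0.000000e+00  0.000000e+00  0.000000e+00  1.000000e+00]]
[[ 8.840000e-01  3.520000e-01 -3.090000e-01  1.726240e+02]
 [-4.680000e-01  6.900000e-01 -5.530000e-01 -6.964450e+02]
 [ 1.800000e-02  6.330000e-01  7.740000e-01  1.069995e+03]
 [ 0.000000e+00  0.000000e+00  0.000000e+00  1.000000e+00]] 379.37306706318145
{'time_s': 0.1, 'joint_pos': array([ 1.48157794e+00,  2.55664427e-01,  1.07111261e-01, -4.38101479e-04,
       -1.42389070e+00, -2.84637848e-01]), 'qd': array([ 0.00024309, -0.00100931,  0.00265997,  0.00158268, -0.00060334,
        0.00126522]), 'effort': array([-2.48675962e-03, -3.87603343e+01,  2.38475722e+01,  5.37793592e+00,
       -3.77906486e-03,  1.97507056e-06]), 'tool_pos': array([200.62613304, 511.61710846, 230.48716454]), 'tool_rot': array([ 9.82573404e-01, -1.85873020e-01, -1.35269112e-04,  8.40976486e-04]), 'force': array([0.27774073, 0.50964288, 0.29674843]), 'ft_torque': array([-0.01450872,  0.05264149,  0.03746549]), 'width': 85.56194203921018}
```

View pics/t1.png

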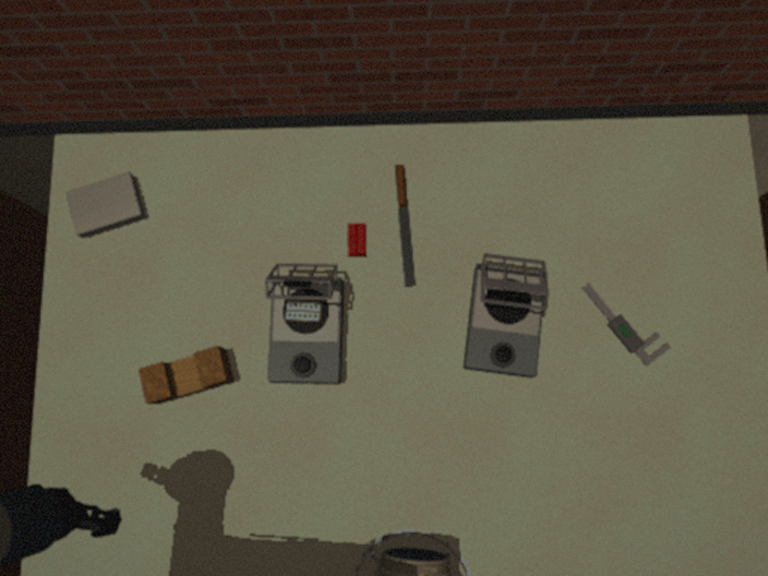

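View pics/s1.png

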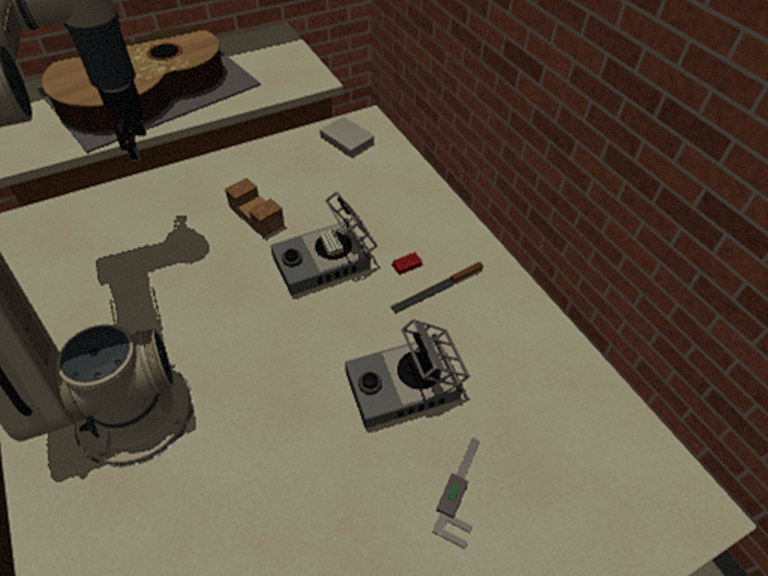

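The pickup (off-white, six dots per bar) is in the left charger, at about (303,311) in the enlarged top view. The right charger's disc is bare, and the red look-alike lies between them. I'll enlarge the left charger.

Run:
```python
from h import *
a=cv2.imread('pics/full_t1.png')[165:265,170:245];b=cv2.imread('pics/full_s1.png')[120:205,170:260]
a=cv2.resize(a,None,fx=5,fy=5,interpolation=cv2.INTER_CUBIC);b=cv2.resize(b,None,fx=4.5,fy=4.5,interpolation=cv2.INTER_CUBIC)
o=np.zeros((500,785,3),np.uint8);o[:,:375]=a;o[:b.shape[0],380:380+b.shape[1]]=b
o=np.clip(o.astype(float)*1.7,0,255).astype(np.uint8)
cv2.imwrite('pics/c1.png',o)
```

```text
(no output)
```

View pics/c1.png

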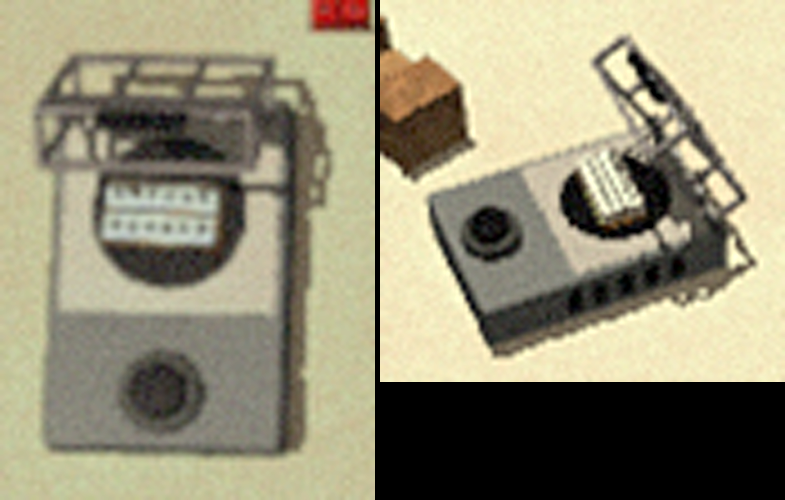

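Run:
```python
from h import *
t=lambda u,v:(u/5+170-.4,v/5+165-.4)
b=ray("top",*t(160,388),73);n=ray("top",*t(168,213),53)
print("btn",b,"nest",n,"dist",np.linalg.norm((n-b)[:2]))
fl=ray("top",*t(47,448),50);fr=ray("top",*t(280,452),50);print(fl,fr)
yaw=np.arctan2(*(n-b)[1::-1]);print("yaw",yaw,"yaw front",np.arctan2(*(fl-fr)[1::-1])-np.pi/2)
s=lambda u,v:((u-380)/4.5+170-.4,v/4.5+120-.4)
print("side btn",ray("side",*s(490,226),73),"nest",ray("side",*s(616,195),53))
# lip centre triangulated along guard
from scipy.optimize import least_squares
q=[t(142,120),s(646,76)]
r=least_squares(lambda p:np.r_[np.array(proj("top",p))-q[0],np.array(proj("side",p))-q[1]],[500,130,150])
print("lip",r.x,r.fun)
ax=np.array([np.cos(yaw),np.sin(yaw),0])
O=n-[0,0,53]
for th in np.arange(.7,1.35,.1):
  p=O+ax*(60-(120*np.cos(th)-32*np.sin(th)))+[0,0,50+120*np.sin(th)+32*np.cos(th)]
  print(th.round(2),p.round(),np.array(proj("top",p))-q[0],np.array(proj("side",p))-q[1])
```

```text
btn [431.54380673 194.98343569  73.        ] nest [536.27167057 193.59663245  53.        ] dist 104.73704544664348
[400.32078343 264.13483884  50.        ] [394.77460619 128.59287518  50.        ]
yaw -0.01324119615633152 yaw front -0.04089571102764733
side btn [429.9971234 190.4143152  73.       ] nest [539.48588096 193.47569742  53.        ]
lip [568.15571425 189.78563538 174.72436591] [ 0.03452599 -0.13598389 -0.17297253  0.04362983]
0.7 [525. 194. 152.] [-0.16026733 16.96962793] [-11.71274453   8.10790998]
0.8 [536. 194. 158.] [-0.47356019 12.7736641 ] [-9.01931508  5.78718923]
0.9 [547. 193. 164.] [-0.72146986  8.39932684] [-6.14408658  3.63704039]
1.0 [558. 193. 168.] [-0.90027355  3.90173943] [-3.12217134  1.68436422]
1.1 [570. 193. 171.] [-1.00730529 -0.66134991] [ 0.00910262 -0.0467934 ]
1.2 [583. 193. 173.] [-1.04102944 -5.23077113] [ 3.21090434 -1.53569716]
1.3 [595. 193. 174.] [-1.00108056 -9.74719695] [ 6.44364762 -2.76528793]
```

```bash
python3 -m jog '[[1,0,0,0,-0.87],[1,0,0,0,-0.87],[1,0,0,0,-0.87],[1,0,0,0,-0.87],[1,0.8,0.6,0,0],[1,0.8,0.6,0,0],[1,0.8,0.6,0,0],[1,0.8,0.6,0,0],[1,0.8,0.6,0,0],[1,0.8,0.6,0,0]]' 40
```

```text
time_s: 0.93
tool_pos: [342.7, 399.1, 230.9]
tool_rot: [1.0, -0.013, -0.0, 0.0]
force: [-0.4, 0.2, 0.9]
width: 0.3
```

```bash
python3 -m jog '[[1,0.8,0.55,0,0],[1,0.8,0.55,0,0],[1,0.8,0.55,0,0],[1,0.8,0.55,0,0],[1,0.8,0.55,0,0],[1,0.8,0.55,0,0],[1,0.8,0.55,0,0],[1,0.8,0.55,0,0],[1,0.8,0.55,0,0],[1,0.8,0.55,0,0]]'; python3 -m jog '[[1,0.8,0.55,0,0],[1,0.8,0.55,0,0],[1,0,0,0,0],[1,0,0,0,0],[1,0,0,0,0]]'
```

```text
time_s: 1.77
tool_pos: [578.4, 228.1, 230.7]
tool_rot: [1.0, -0.013, -0.001, 0.0]
force: [0.6, 1.2, 0.7]
width: 0.1
time_s: 2.18
tool_pos: [624.5, 195.0, 230.6]
tool_rot: [1.0, -0.013, -0.001, 0.0]
force: [0.0, -0.1, 0.6]
width: 0.4
```

```bash
python3 -m jog '[[1,0,0,0.6,0],[1,0,0,0.6,0],[1,0,0,0.6,0],[1,0,0,0.6,0],[1,0,0,0.35,0],[1,0,0,0,0],[1,0,0,0,0]]'
python3 - <<'E'
from h import *
snap("side","s2.png",(150,80,290,220),4)
E
```

```text
time_s: 2.77
tool_pos: [624.4, 195.4, 149.1]
tool_rot: [1.0, -0.012, -0.0, 0.0]
force: [0.9, 1.3, 1.1]
width: -0.1
```

View pics/s2.png

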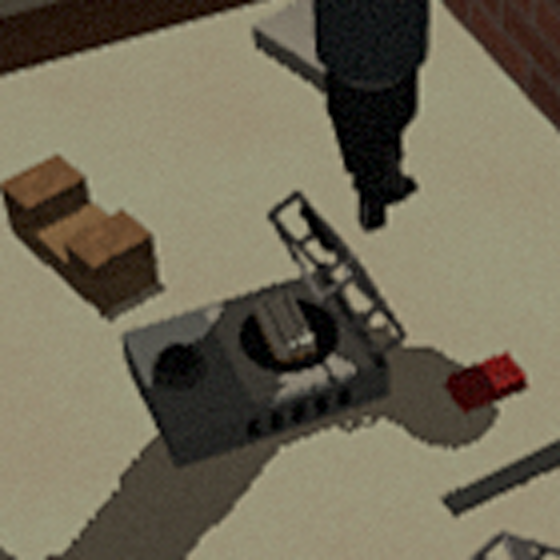

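The fingers, tip at about (372,222), hang behind the guard's top strip at about (310,220), with a clear gap. Now I pull it shut along its arc.

```bash
python3 -m jog '[[1,-0.45,0,0,0],[1,-0.45,0,0,0],[1,-0.33,0,0.03,0],[1,-0.33,0,0.03,0],[1,-0.32,0,0.13,0],[1,-0.32,0,0.13,0],[1,-0.27,0,0.2,0],[1,-0.27,0,0.2,0],[1,0,0,0,0]]'
python3 - <<'E'
from h import *
snap("side","s3.png",(150,80,290,220),4)
E
```

```text
time_s: 3.57
tool_pos: [542.0, 197.6, 128.3]
tool_rot: [1.0, -0.013, 0.001, -0.001]
force: [0.4, 0.6, -0.3]
width: -0.2
```

View pics/s3.png

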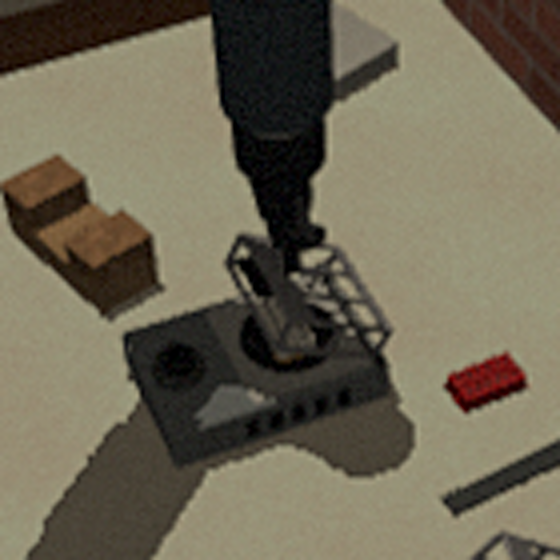

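The guard has followed the fingers to about half open, with its strip at (270,290). I continue down.

```bash
python3 -m jog '[[1,-0.23,0,0.25,0],[1,-0.23,0,0.25,0],[1,-0.18,0,0.28,0],[1,-0.18,0,0.28,0],[1,-0.1,0,0.2,0],[1,0,0,0.15,0],[1,0,0,0,0],[1,0,0,0,0]]'
```

```text
time_s: 4.28
tool_pos: [515.7, 198.1, 86.1]
tool_rot: [1.0, -0.013, 0.001, -0.0]
force: [-3.4, -0.2, 6.0]
width: -0.1
```

```bash
python3 -m jog '[[1,0,0,0.05,0],[1,0,0,0.05,0],[1,0,0,0,0],[1,0,0,0,0]]'
```

```text
time_s: 4.62
tool_pos: [515.8, 198.2, 85.8]
tool_rot: [1.0, -0.012, 0.001, -0.0]
force: [-11.3, -0.2, 22.4]
width: 0.3
```

```bash
python3 -m jog '[[1,0,0,-0.5,0],[1,0,0,-0.5,0],[1,0,0,-0.5,0],[1,-0.7,0.03,-0.2,0],[1,-0.7,0.03,0,0],[1,-0.7,0.03,0,0],[1,-0.7,0.03,0,0],[1,0,0,0,0],[1,0,0,0,0],[1,0,0,0,0]]'
python3 - <<'E'
from h import *
snap("side","s4.png",(150,80,290,220),4)
snap("top","t4.png",(165,160,265,265),5)
E
```

```text
time_s: 5.45
tool_pos: [431.8, 196.7, 133.4]
tool_rot: [1.0, -0.013, 0.001, -0.0]
force: [-0.5, -0.1, -0.4]
width: -0.3
```

View pics/s4.png

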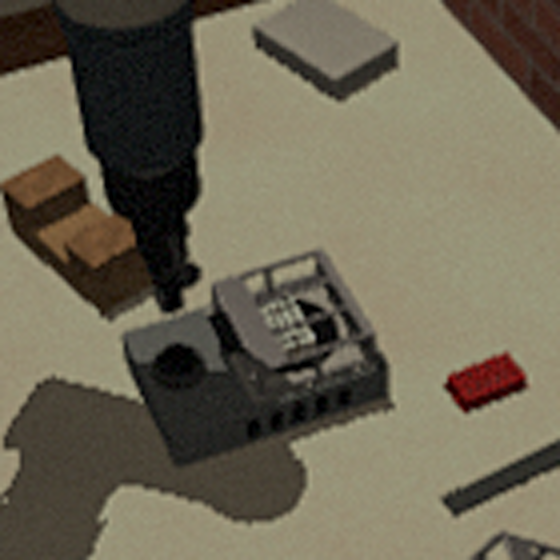

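View pics/t4.png

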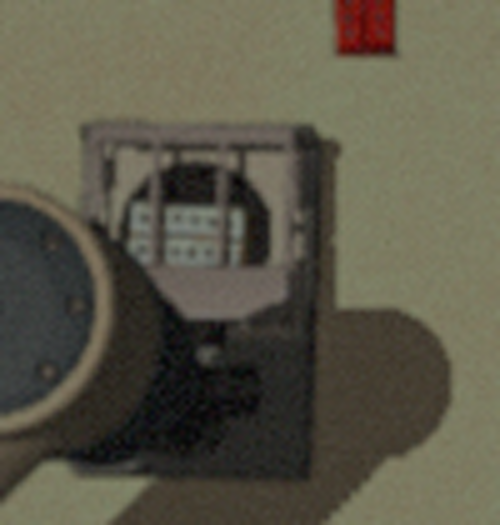

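Both pictures show the guard flat on the deck and the pickup visible through the bars: (290,325) in the side crop, (190,235) in the top crop. The finger tip hangs above the button. Now I press it.

```bash
python3 -m jog '[[1,0,0.11,0.4,0],[1,0,0,0.5,0],[1,0,0,0.5,0],[1,0,0,0.35,0],[1,0,0,0,0],[1,0,0,0,0]]'; python3 -m jog '[[1,0,0,0.2,0],[1,0,0,0.2,0],[1,0,0,0.08,0],[1,0,0,0,0]]'
```

```text
time_s: 6.05
tool_pos: [431.2, 192.8, 80.1]
tool_rot: [1.0, -0.013, -0.0, 0.001]
force: [0.6, 0.0, -0.2]
width: 0.0
time_s: 6.38
tool_pos: [432.0, 193.8, 66.6]
tool_rot: [1.0, -0.013, 0.001, -0.001]
force: [2.7, 0.8, 4.3]
width: 0.3
```

```bash
python3 -m jog '[[1,0,0,0.06,0],[1,0,0,0,0]]';python3 -m jog '[[1,0,0,0,0],[1,0,0,0,0],[1,0,0,0,0],[1,0,0,0,0],[1,0,0,0,0],[1,0,0,0,0],[1,0,0,0,0],[1,0,0,0,0],[1,0,0,0,0],[1,0,0,0,0]]'
```

```text
time_s: 6.55
tool_pos: [432.1, 193.8, 66.0]
tool_rot: [1.0, -0.012, 0.001, -0.001]
force: [-0.8, -0.3, 9.4]
width: -0.1
time_s: 7.38
tool_pos: [432.0, 193.8, 66.0]
tool_rot: [1.0, -0.013, 0.002, -0.001]
force: [-0.9, 0.5, 10.7]
width: 0.1
```

Fully down: the cap is on its stop at z = 66.0 with 10 N, and it has been held for about 0.9–1.0 s. Now I release it and back away.

```bash
python3 -m jog '[[1,0,0,-0.6,0],[1,0,0,-0.8,0],[1,0,0,-1,0],[1,0,0,-1,0],[1,0,0,-1,0],[1,-0.6,0,-0.6,0],[1,-0.8,0,0,0],[1,-0.8,0,0,0],[1,-0.8,0,0,0],[1,-0.8,0,0,0]]'; python3 -m jog '[[1,0,0.8,0,0],[1,0,0.8,0,0],[1,0,0.8,0,0],[1,0,0.8,0,0],[1,0,0.8,0,0],[1,0,0.8,0,0],[1,0,0,0,0],[1,0,0,0,0]]'
python3 - <<'E'
from h import *
c=snap("side","s5.png",None,1.5)
snap("top","t5.png",None,1.5)
for n in("t","s"):
  im=cv2.imread(f'pics/{n}5.png');cv2.imwrite(f'pics/{n}5.png',np.clip(im*1.5,0,255).astype(np.uint8))
E
```

```text
time_s: 8.22
tool_pos: [315.3, 195.4, 213.8]
tool_rot: [1.0, -0.013, -0.001, 0.0]
force: [-1.3, 0.1, 0.1]
width: 0.1
time_s: 8.88
tool_pos: [312.6, 51.2, 214.0]
tool_rot: [1.0, -0.014, -0.0, -0.0]
force: [-0.8, 0.1, 0.5]
width: 0.1
```

View pics/s5.png

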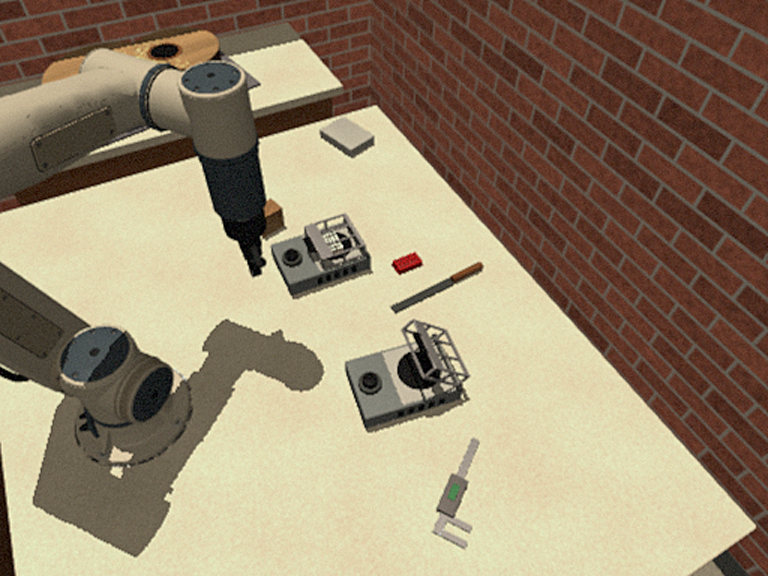

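View pics/t5.png

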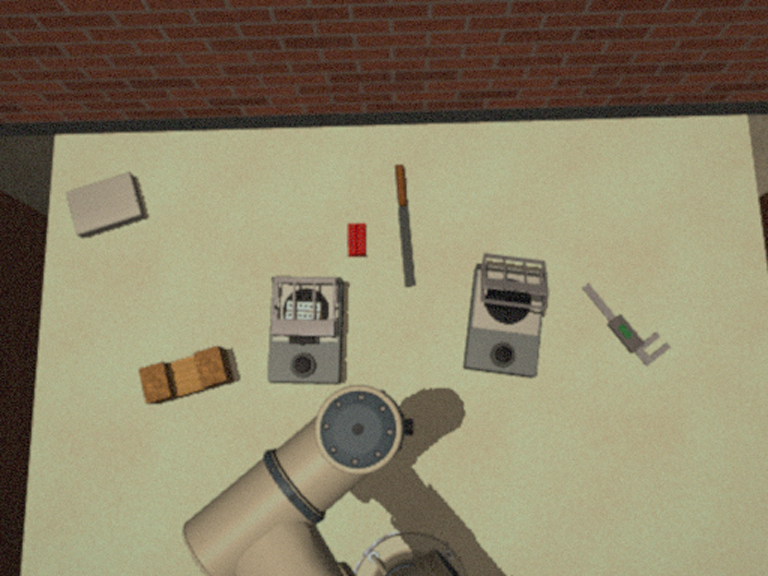

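The left guard is shut, with its strip at (305,327) in the top view. The pickup is in its nest at (302,311) and the button is up at (303,364). All the other things are where they were.

```bash
python3 -c "
from cell import ticket;print(ticket.close_job())"
```

```text
the job is handed in; nothing more can be done
None
```

The job is done and handed in at about 9 s on the robot clock. The pickup was in the left charger.

- **Guard:** I pulled it shut from behind with closed fingers. It stopped at z = 85.8 mm against the expected 86 mm, with 22 N pressing on it.
- **Button:** I pressed it only after pictures showed the guard shut. It went fully down, to z = 66.0 mm, and stayed there under about 10 N for roughly 0.9–1.0 s before I let it up.
- **Last checks:** the final pictures show the guard shut, the pickup in its nest and the button looking up. The empty charger and the other things appear unmoved, and the arm is clear of everything. The button's return was judged only from the pictures, which are too coarse to measure its 7 mm travel.

No check failed or disagreed.

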